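# Lock a label roll onto the rewinder with its square spindle

### The arm

A 7-joint arm with a two-finger parallel gripper is mounted at the origin on the work surface. World frame = base frame: x ahead of the robot, y to its left, z up, the work surface at z = 0. Lengths are in m, angles in rad, forces in N, time in s.
With the tool pointing down it reaches from about 0.35 to 0.9 m from the base axis. Payload 8.1 kg.
Tool frame: the origin (TCP) lies midway between the tips of the shut fingers; the grasp point (between the pads) lies behind it (arm.tcp_to_grasp is the z of the grasp point in the tool frame, in m); z points along the fingers, y is the line along which they close (so a half turn about z gives the same grasp; the last joint's range is limited). The gripper opens to 92 mm and grips with 3 to 60 N. Pads are 19 mm wide; open, the fingers measure 130 mm over their backs; the gripper's body (75 mm by 190 mm) begins 47 mm behind the grasp point.
Start: joints at [-0.103, 0.434, 0.025, 1.573, -0.012, 1.134, -0.075], TCP at [0.625, -0, 0.227] pointing down, gripper open.
Joint ranges: [-2.62, 2.62], [-0.44, 2.09], [-1.27, 1.32], [0.08, 2.57], [-1.32, 4.46], [0.12, 2], [-2.74, 2.74]. Speed limits (rad/s): [2.22, 2.22, 3.01, 3.01, 3.14, 3.14, 3.14].

### API

Orientations are given as a rotation vector (axis times angle).
In Python, from cell import readout, vision, arm gives the robot as it stands.
- The arm moves only by the tool carry_out, never from a script. Its argument "increments" is one flat list of numbers, 6 for each row, row after row: the shift along the world's x, y, z in mm, then the turn, a rotation vector about the world's x, y, z in rad. In form: [tx, ty, tz, wx, wy, wz, tx, ty, tz, wx, wy, wz, ...]. A call has 1 to 20 rows; each row shifts and turns the commanded pose from where the row before left it; what a row does not reach is not made up. A row lasts 1/8 s, in which the tool goes at most 62.5 mm and 10.7 degrees, less where a joint would pass 70% of its speed; a pose out of reach is approached as far as the arm can. A call with a gripper value outside its range is refused whole. "grip" is the closure, from 0 (fully open) to 1 (shut), set as the call begins (left out, the last holds). The fingers move at their own pace and stop on an object; "newtons" is the grip in N (left out, the last holds). Time passes only in rows, so rows that do not move let the fingers close. It gives the time, the measured TCP pose, the force, the opening and the grip force at its end, in the units of the state.
- readout.observe(): the state, without advancing time (a new reading comes with each control period).
- vision.get_image(name): name is "scene" or "side" or "wrist"; returns the picture (480x640x3 uint8, red, green, blue); there is no depth.
- vision.calibration(name): a dict with "fov_y" (degrees; the focal length in pixels is half the picture's height over the tangent of half this angle, whatever the lens; pixels are square), "cx", "cy" (the principal point, pixels), "pose" (4x4, takes a point from camera to world coordinates). Camera axes: x right, y up, looking along -z (the intrinsics and any distortion apply to the point x, -y, -z); pixel columns grow to the right and rows downward; lengths in m; the calibration is good to about 2 mm. A picture is of the moment at which its call begins: read the wrist's pose just before it. calibration takes no time and is no camera call; for the wrist camera it gives the pose at the moment of the call.
- arm.sign_off(): hands the job in; it is judged then, once.
The state is a dict: "clock": time; "joints": joint angles; "dq": joint speeds; "joint_efforts": joint torques, N m; "position": TCP position; "ee_rot": TCP orientation; "force": force on the tool from outside, world axes, zero at the start; "ft_torque": the same for the moment, N m; "width": opening from 0.0 (shut) to 1.0 (fully open); "gripper_force": force on a finger pad.
Only numpy, scipy, OpenCV 4.12 (cv2) and the standard library are available. Lean on these libraries where they do the work, as an engineer would, in place of code of your own. Each camera call takes 0.05 s, during which the arm holds its last target. There are 200 camera calls.

### The job

Take the square spindle out of its wooden stand and put it down through the core of the label roll on the rewinder. Feel gently for the square hole in the drive hub, turning the spindle under light pressure (never more than about 3 kg) until it drops in, and seat it fully home with its flange down on the roll; then let go. Leave the other things on the bench alone.

Things in the scene. Friction and masses are not known exactly. Their poses are not given: they have to be found in the camera images.
- spindle_grip (a point): Centre of the spindle's upright black bar grip: 40 mm long (own x), 12 mm thick (own y), 48 mm tall, so 24 mm of grip lies above and below. Spindle: loose, 0.25 to 0.5 kg, 114 mm tall, standing in the stand; own z runs up along it. This point is 90 mm above its tip. The shank's four flats face own x and y, square with the bar.
- spindle_tip (a point): Centre of the spindle's lower end (same axes as the grip). From here up: round steel pilot 21.6 mm diameter, 8 mm long, its end tapered to 15 mm; square steel shank 22 x 22 mm, 52 mm long; round steel flange 64 mm diameter, 6 mm thick (underside 60 mm above this point); then the bar grip.
- stand_hole (a point): Wooden stand, fixed, 80 mm (own x) by 130 mm (own y) by 70 mm tall, with two upright holes. This point is the centre of the mouth, in its top face, of the 34 mm hole in which the spindle hangs by its flange. The hole goes right through and the spindle lifts straight out.
- hub_mouth (a point): Centre of the mouth of the square hole (23.2 mm wide, 42 mm deep, open below) in the rewinder's drive hub, a 33.6 mm square aluminium block with sides parallel to the hole's, top 60 mm above the bench. Own axes: the grey box's; the square is turned from them, anticlockwise from above, by an unreported angle of 11 to 79 degrees. Fully home, the spindle's tip is 32 mm below here.
- rewinder: Label rewinder, fixed: grey box 170 x 170 x 40 mm, origin under its centre, 124 mm turntable (top at 48 mm), hub in its middle. The spindle's pilot enters the hub at any angle; the shank then rests on the rim, tip about 8 mm below the mouth, and drops in within about 3 degrees of a match (every 90). Rigid. The hub is braked: turns only above 0.25 N m.
- roll_top (a point): Centre of the top face of the label roll, loose, 0.3 to 0.55 kg, 110 mm outer diameter, 40 mm tall, open core of 51 mm. It lies flat on the turntable around the hub, with about 1.5 mm of play; its top is 28 mm above the hub mouth. The spindle's flange finally rests on it.
- label_roll: The same label roll; origin at the centre of its underside.
- spindle: The same spindle; origin at its tip.
- clipboard: Bystander: teal storage clipboard with a sheet and a steel clip, 235 x 170 mm, 36 mm tall, origin at the centre of its underside.
- carton: Bystander: closed small carton 120 x 160 x 90 mm, origin at the centre of its underside.
- spare_core: Bystander: empty cardboard core, 60 mm diameter, 50 mm tall, origin at the centre of its underside.
There are look-alikes about, which are no part of the job. There is more than one size of the spindle; the job needs the smaller. What is shaped like the label_roll but red is not meant.

How it is judged:
On the way, in this order (a step that is already met when the one before it is completed fails the run):
1. the spindle is lifted out of the stand (height (world z) of spindle_tip above 0.075 m), for 0.1 s.
2. the spindle's pilot is in the hub's hole (z of spindle_tip in the frame of hub_mouth below -0.004 m and horizontal distance between spindle_tip and hub_mouth below 0.005 m), for 0.1 s.
At the end, for the whole second after the job is handed in: The spindle stands upright (within 3.4 degrees) in the hub's hole, its tip at least 29 mm below the hub mouth (fully home is 32) and within 4 mm of its axis, the roll still flat around the hub (its top within 3 mm of its height, within 6 mm of the axis), the spindle released and at rest (z of spindle_tip in the frame of hub_mouth below -0.029 m and horizontal distance between spindle_tip and hub_mouth below 0.004 m and angle between spindle_tip's own z axis and vertical below 0.06 rad and z of roll_top in the frame of hub_mouth below 0.031 m and horizontal distance between roll_top and hub_mouth below 0.006 m and linear speed of spindle below 0.02 m/s); the robot touches nothing.
It fails at once if the spindle is pressed on the rewinder with more than 30 N (contact force between spindle and rewinder above 30 N).
It fails at once if the spindle is pressed on the roll with more than 30 N (contact force between spindle and label_roll above 30 N).
It fails at once if the clipboard is shifted by more than 20 mm (distance of clipboard from where it was at the start of the episode above 0.02 m).
It fails at once if the carton is shifted by more than 20 mm (distance of carton from where it was at the start of the episode above 0.02 m).
It fails at once if the spare core is shifted by more than 20 mm (distance of spare_core from where it was at the start of the episode above 0.02 m).
It also fails if it takes over 64 s, if anything falls off the work surface, if the arm or the gripper's body presses on something with over 40 N, if the wrist force passes 120 N, or if a joint passes its speed limit or range.

## Working session

There is one attempt and no reset: what is moved stays moved. The work goes in short steps, Python scripts to look and compute and a tool call to move; the robot and the scene stay as the last step left them, time stands still between calls to the robot, and variables do not carry over. Pictures are saved under pics/ and viewed, at most 10 in all, crops included, and the job is handed in when it is done.

Besides the shell and the picture viewer there is one more tool, called as a command line: name --argument value ..., lists and objects as JSON in quotes. carry_out: Moves the arm, as the interface text tells. Its arguments: {"type":"object","properties":{"increments":{"type":"array","items":{"type":"number"}},"grip":{"type":"number"},"newtons":{"type":"number"}},"required":["increments"]}

```bash
mkdir -p pics
python3 - <<'E'
from cell import readout, vision, arm
import cv2,numpy as np
s=readout.observe();print(s['clock'],s['position'],s['ee_rot'],s['force'],s['width'],arm.tcp_to_grasp)
for n in('scene','side','wrist'):
    c=vision.calibration(n);print(n,{k:(np.round(v,4).tolist() if k=='pose' else v) for k,v in c.items()})
    im=vision.get_image(n);cv2.imwrite(f'pics/{n}0.png',im[:,:,::-1])
E
```

```text
0.0 [ 6.24477326e-01 -7.25114648e-05  2.25948730e-01] [-2.22082982e+00 -2.22063333e+00  1.89884191e-03] [ 0.07172146  0.01995774 -0.4398881 ] 1.0022048104362529 -0.0188
scene {'fov_y': 49.95950635392902, 'cx': 320.4686315789457, 'cy': 248.99596799520265, 'pose': [[0.7773, -0.4617, 0.4274, 1.1523], [0.6288, 0.5908, -0.5055, -0.7588], [-0.0191, 0.6617, 0.7495, 1.1945], [0.0, 0.0, 0.0, 1.0]]}
side {'fov_y': 51.12360767901727, 'cx': 321.0936254400117, 'cy': 240.42686567491168, 'pose': [[-0.9922, 0.0718, -0.1023, 0.3901], [-0.1249, -0.587, 0.7999, 0.9996], [-0.0026, 0.8064, 0.5914, 0.8478], [0.0, 0.0, 0.0, 1.0]]}
wrist {'fov_y': 67.9404075434552, 'cx': 317.1966422666114, 'cy': 237.740435840557, 'pose': [[1.0, -0.0001, 0.0011, 0.6244], [-0.0002, 0.9651, 0.2618, 0.0701], [-0.0011, -0.2618, 0.9651, 0.3832], [0.0, 0.0, 0.0, 1.0]]}
```

View pics/scene0.png

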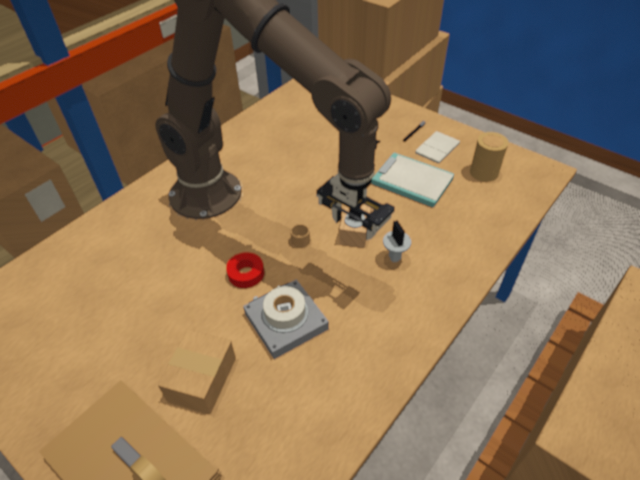

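View pics/side0.png

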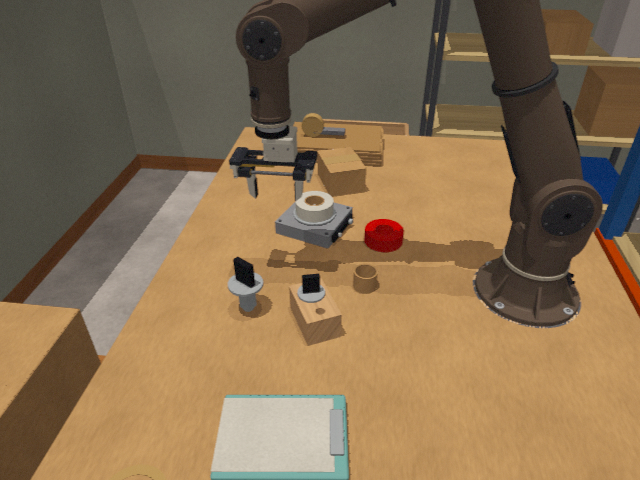

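The spindle candidates are two. One stands in the wooden stand at side (312,290), and a larger one stands loose on the bench at side (245,285) / scene (397,245). The rolls are white on the rewinder at side (315,207) / scene (285,308), and red at side (384,235). I choose the one in the stand and the white roll, and check with a close crop.

```bash
cat > h.py <<'E'
from cell import readout, vision, arm
import cv2,numpy as np
def ray(c,u,v):
    f=240/np.tan(np.radians(c['fov_y']/2));P=np.array(c['pose'])
    d=P[:3,:3]@np.array([(u-c['cx'])/f,-(v-c['cy'])/f,-1]);return P[:3,3],d
def plane(c,u,v,z):
    o,d=ray(c,u,v);return (o+d*(z-o[2])/d[2])
def proj(c,p):
    f=240/np.tan(np.radians(c['fov_y']/2));P=np.array(c['pose']);q=P[:3,:3].T@(np.array(p)-P[:3,3])
    return np.array([c['cx']-f*q[0]/q[2],c['cy']+f*q[1]/q[2]])
E
python3 - <<'E'
from h import *
a=cv2.imread('pics/side0.png');s=vision.calibration('side');w=cv2.imread('pics/wrist0.png')
for n,u,v,z in(('stand flange',312,292,.076),('grip top',311,277,.124),('big flange',246,283,.08),('roll top',315,201,.088),('stand hole2',320,311,.07),('red',384,230,.04),('core',366,270,.05)):
    print(n,plane(s,u,v,z).round(3))
c=vision.calibration('scene')
print('scene roll',plane(c,285,304,.088).round(3),'big', plane(c,397,242,.08).round(3))
crop=cv2.resize(a[180:350,220:420],None,fx=3,fy=3,interpolation=cv2.INTER_CUBIC)
out=np.zeros((510,800,3),np.uint8);out[:,:600]=crop;cv2.imwrite('pics/crop.png',out[:,:600])
E
```

```text
stand flange [0.519 0.156 0.076]
grip top [0.52  0.159 0.124]
big flange [0.675 0.148 0.08 ]
roll top [ 0.563 -0.216  0.088]
stand hole2 [0.494 0.208 0.07 ]
red [ 0.361 -0.163  0.04 ]
core [0.402 0.03  0.05 ]
scene roll [ 0.569 -0.219  0.088] big [0.675 0.151 0.08 ]
```

View pics/crop.png

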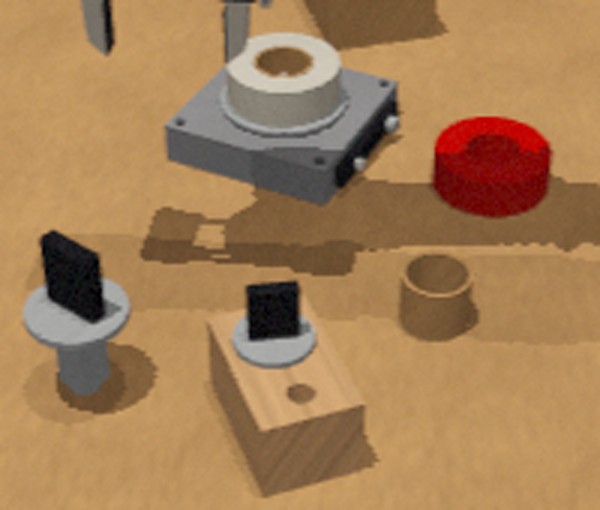

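View pics/wrist0.png

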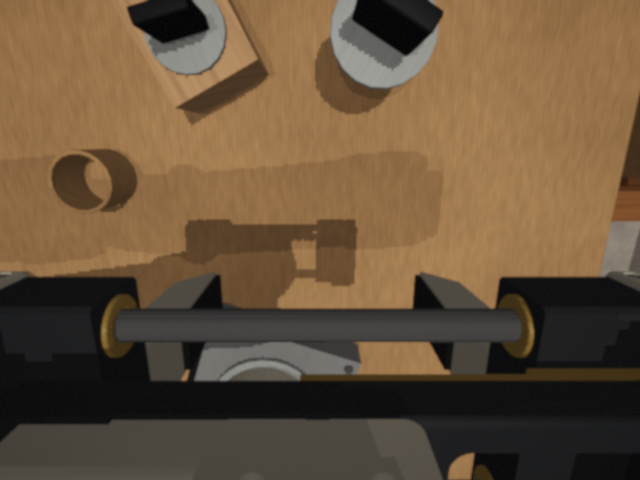

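The crop confirms it: the stand's spindle (crop 275,320) is the smaller, and the loose one (75,300) is larger. The white roll on the rewinder is at crop (283,75) and the red look-alike at (490,165). The wrist view shows the stand's bar at (168,15). I look at the hub first.

carry_out --increments '[-10, -55, 0, 0, 0, 0, -10, -55, 0, 0, 0, 0, -10, -55, 0, 0, 0, 0, -10, -55, 0, 0, 0, 0, -10, -55, 0, 0, 0, 0, -8, -55, 0, 0, 0, 0, 0, 0, 0, 0, 0, 0, 0, 0, 0, 0, 0, 0]'

```text
clock: 1.15
position: [0.567, -0.3295, 0.2263]
ee_rot: [-2.221, -2.22, -0.001]
force: [0.9, -0.8, -0.1]
width: 1.0
gripper_force: 0.0
```

Run:
```python
from h import *
s=readout.observe();print(s['clock'],s['position'],s['ee_rot'])
c=vision.calibration('wrist');im=vision.get_image('wrist')[:,:,::-1];cv2.imwrite('pics/hub.png',im)
np.save('hubcal.npy',c,allow_pickle=True)
u,v=proj(c,(.566,-.218,.06));print(u,v)
u,v=int(u),int(v);y=max(0,v-110);x=max(0,u-150)
cv2.imwrite('pics/hubc.png',cv2.resize(im[y:y+220,x:x+300],None,fx=2.6,fy=2.6,interpolation=cv2.INTER_CUBIC));print(x,y)
```

```text
1.15 [ 0.56695952 -0.32952316  0.22627632] [-2.22108600e+00 -2.22034290e+00 -5.69492395e-04]
316.3745082488337 90.7207479000921
166 0
```

View pics/hubc.png

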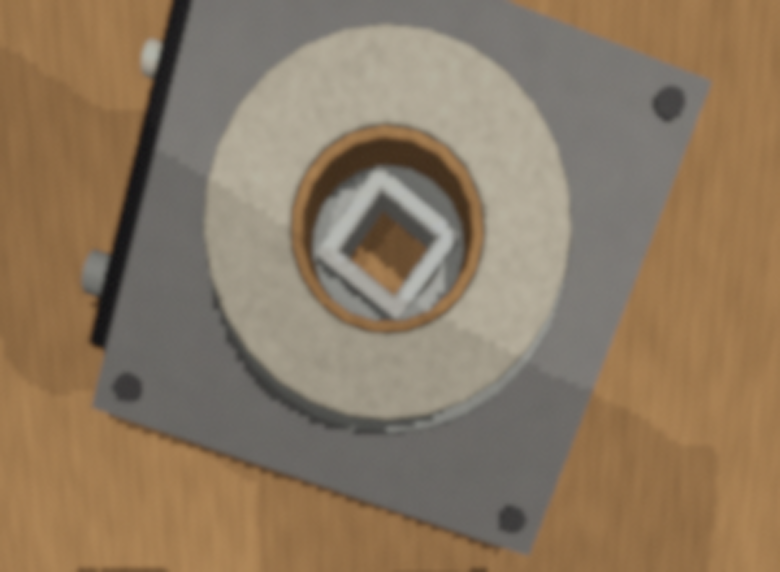

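The crop shows the hub square at crop (387,243), outer corners (382,168), (458,237), (398,317) and (316,247), inside the core. I refine it by mask.

Run:
```python
from h import *
c=np.load('hubcal.npy',allow_pickle=True).item();im=cv2.imread('pics/hub.png')
C=np.array([(382,168),(458,237),(398,317),(316,247)])/2.6+[166,0]
W=np.array([plane(c,u,v,.06)[:2] for u,v in C]);print(W.round(4),W.mean(0))
e=np.roll(W,-1,0)-W;print(np.linalg.norm(e,axis=1),np.degrees(np.arctan2(e[:,1],e[:,0]))%90)
# rectify the top plane of hub (1px=0.25mm) 
Y,X=np.mgrid[0:240,0:240];ctr=W.mean(0)
G=np.array([proj(c,(ctr[0]+(x-120)*.00025,ctr[1]-(y-120)*.00025,.06)) for y,x in zip(Y.ravel(),X.ravel())],np.float32).reshape(240,240,2)
R=cv2.remap(im,G[...,0],G[...,1],cv2.INTER_CUBIC)
g=cv2.cvtColor(R,cv2.COLOR_BGR2GRAY);hs=cv2.cvtColor(R,cv2.COLOR_BGR2HSV)
for t in(150,160,170,180):
    m=((g>t)&(hs[...,1]<60)).astype(np.uint8);yy,xx=np.mgrid[0:240,0:240];m[np.hypot(yy-120,xx-120)>100]=0
    k=cv2.findContours(m,cv2.RETR_CCOMP,cv2.CHAIN_APPROX_NONE)
    for q,h in zip(k[0],k[1][0]):
        if cv2.contourArea(q)>3000:
            r=cv2.minAreaRect(q);print(t,'hole' if h[3]>=0 else 'outer',[ctr[0]+(r[0][0]-120)*.00025,ctr[1]-(r[0][1]-120)*.00025],np.array(r[1])*.25,'world deg',(-r[2])%90)
# roll: outer top by mask
g0=cv2.cvtColor(im,cv2.COLOR_BGR2HSV)
# core rim: orange ring ellipse crop centre
print('core ctr',plane(c,388/2.6+166,228/2.6,.088),'roll ctr',plane(c,388/2.6+166,222/2.6,.088))
# box edges
for p,q in(((98,407),(525,552)),((525,552),(708,82))):
    a=plane(c,p[0]/2.6+166,p[1]/2.6,.04);b=plane(c,q[0]/2.6+166,q[1]/2.6,.04);print(np.linalg.norm(a-b),np.degrees(np.arctan2(b[1]-a[1],b[0]-a[0]))%90)
```

```text
[[ 0.5632 -0.1978]
 [ 0.5878 -0.2184]
 [ 0.5683 -0.2432]
 [ 0.5415 -0.2214]] [ 0.56520123 -0.22016051]
[0.03213564 0.03155695 0.03452732 0.03202212] [50.16262548 51.7971271  50.89842866 47.49797626]
150 outer [np.float64(0.5634156528796584), np.float64(-0.21869281146409988)] [37.47874451 33.14741898] world deg 52.23692321777344
150 hole [np.float64(0.5646588646258742), np.float64(-0.22010504481676102)] [24.93446541 25.30313301] world deg 52.30575942993164
160 outer [np.float64(0.5643939167346389), np.float64(-0.21929315707567215)] [34.62465668 32.33503723] world deg 52.594642639160156
160 hole [np.float64(0.5645657211627395), np.float64(-0.22045352694871903)] [25.87861443 26.40014267] world deg 52.305763244628906
170 outer [np.float64(0.5649399277057082), np.float64(-0.2191093039262581)] [32.9670639  30.57275963] world deg 52.54941940307617
core ctr [ 0.56518176 -0.21941647  0.088     ] roll ctr [ 0.56518489 -0.21776304  0.088     ]
0.16536351473780714 71.15954701498539
0.1679283764831845 70.88767147877924
```

carry_out --increments '[-12, 60, 0, 0, 0, 0.17, -12, 60, 0, 0, 0, 0.17, -12, 60, 0, 0, 0, 0.17, -10, 60, 0, 0, 0, 0.17, -10, 60, 0, 0, 0, 0.17, 20, 60, 0, 0, 0, 0.17, 30, 60, 0, 0, 0, 0.17, 30, 60, 0, 0, 0, 0.17, 30, 0, 0, 0, 0, 0.17, 20, 0, 0, 0, 0, 0.04, 0, 0, 0, 0, 0, 0, 0, 0, 0, 0, 0, 0]'

```text
clock: 2.7
position: [0.6355, 0.1423, 0.2267]
ee_rot: [0.0, -3.141, -0.0]
force: [-0.5, -0.6, -0.0]
width: 1.002
gripper_force: 0.0
```

Run:
```python
from h import *
s=readout.observe();print(s['clock'],s['position'],s['ee_rot'],s['joints'].round(2))
c=vision.calibration('wrist');im=vision.get_image('wrist')[:,:,::-1];cv2.imwrite('pics/st.png',im)
np.save('stcal.npy',c,allow_pickle=True)
print(proj(c,(.52,.158,.1)))
```

```text
2.7 [0.63553671 0.14225329 0.22672277] [ 2.96314742e-05 -3.14089165e+00 -4.88027196e-04] [-0.07  0.51 -0.35  1.48  0.18  1.19  1.12]
[338.67041702  77.95154248]
```

View pics/st.png

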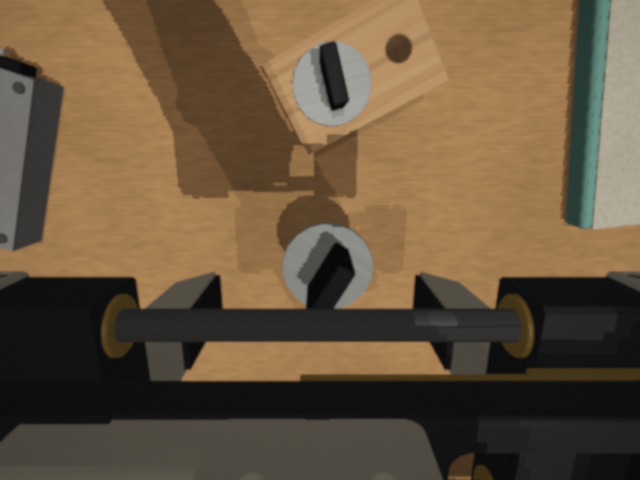

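The view shows the stand's spindle: flange centred near (332,83), bar from (326,42) to (342,107). The loose larger one is at (328,266).

Run:
```python
from h import *
c=np.load('stcal.npy',allow_pickle=True).item();im=cv2.imread('pics/st.png');print(np.array(c['pose'])[:3,3])
hs=cv2.cvtColor(im,cv2.COLOR_BGR2HSV);roi=np.zeros(im.shape[:2],np.uint8);cv2.circle(roi,(332,82),46,1,-1)
k=((hs[...,2]<45)&(roi>0)).astype(np.uint8)
q=max(cv2.findContours(k,0,1)[0],key=cv2.contourArea);r=cv2.minAreaRect(q);print('bar',r)
b=cv2.boxPoints(r)
for z in(.124,.1):
    print(z,'bar box',[plane(c,u,v,z)[:2].round(4).tolist() for u,v in b],plane(c,*r[0],z)[:2].round(4))
W=np.array([plane(c,u,v,.124)[:2] for u,v in b]);e=np.roll(W,-1,0)-W;print(np.linalg.norm(e,axis=1),np.degrees(np.arctan2(e[:,1],e[:,0])))
f=((hs[...,1]<70)&(hs[...,2]>60)&(roi>0)).astype(np.uint8)|k
f=cv2.morphologyEx(f,cv2.MORPH_OPEN,np.ones((3,3)))
q=max(cv2.findContours(f,0,1)[0],key=cv2.contourArea);el=cv2.fitEllipse(cv2.convexHull(q));print('flange',el,plane(c,*el[0],.076))
cv2.imwrite('pics/barc.png',cv2.resize(im[25:135,270:400],None,fx=5,fy=5,interpolation=cv2.INTER_CUBIC))
```

```text
[0.56495177 0.14199761 0.38397008]
bar ((332.3174133300781, 76.04212188720703), (64.9843978881836, 18.888198852539062), 77.00537872314453)
0.124 bar box [[0.5046, 0.1413], [0.5021, 0.1534], [0.5413, 0.1639], [0.5441, 0.1513]] [0.5226 0.1524]
0.1 bar box [[0.4991, 0.1412], [0.4963, 0.1544], [0.5392, 0.1659], [0.5422, 0.1521]] [0.5187 0.1533]
[0.01237887 0.040627   0.01291657 0.04071837] [ 101.79103009   15.01828837  -77.68475074 -165.74574982]
flange ((331.49176025390625, 83.13863372802734), (79.03462982177734, 85.15233612060547), 4.077229976654053) [0.52004149 0.15365883 0.076     ]
```

View pics/barc.png

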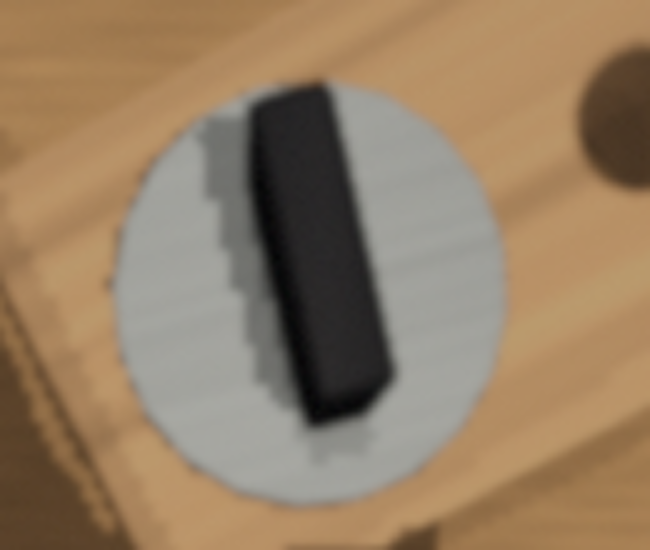

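carry_out --increments '[-40, 4, 0, 0, 0, 0.1, -40, 4, 0, 0, 0, 0.1, -35, 3, -20, 0, 0, 0.015, 0, 0, -40, 0, 0, 0, 0, 0, -40, 0, 0, 0, 0, 0, -25, 0, 0, 0, 0, 0, -16, 0, 0, 0, 0, 0, 0, 0, 0, 0]'

```text
clock: 3.75
position: [0.5209, 0.152, 0.0854]
ee_rot: [0.336, -3.122, 0.0]
force: [0.2, 0.1, 0.1]
width: 1.0
gripper_force: 0.0
```

carry_out --increments '[0, 0, 0, 0, 0, 0, 0, 0, 0, 0, 0, 0, 0, 0, 0, 0, 0, 0, 0, 0, 0, 0, 0, 0, 0, 0, 0, 0, 0, 0, 0, 0, 0, 0, 0, 0]' --grip 1 --newtons 30

```text
clock: 4.5
position: [0.5217, 0.152, 0.0857]
ee_rot: [0.336, -3.124, -0.0]
force: [0.1, 0.2, -0.3]
width: 0.396
gripper_force: 0.0
```

carry_out --increments '[0, 0, 0, 0, 0, 0, 0, 0, 0, 0, 0, 0, 0, 0, 0, 0, 0, 0, 0, 0, 0, 0, 0, 0, 0, 0, 0, 0, 0, 0]'

```text
clock: 5.12
position: [0.5217, 0.1524, 0.0858]
ee_rot: [-0.336, 3.123, 0.001]
force: [0.2, 2.2, -0.4]
width: 0.129
gripper_force: 29.9
```

carry_out --increments '[0, 0, 15, 0, 0, 0, 0, 0, 25, 0, 0, 0, 0, 0, 35, 0, 0, 0, 0, 0, 40, 0, 0, 0, 5, -20, 5, 0, 0, -0.1, 5, -40, 0, 0, 0, -0.11, 5, -45, 0, 0, 0, -0.11, 5, -45, 0, 0, 0, -0.11, 5, -45, 0, 0, 0, -0.11, 5, -45, 0, 0, 0, -0.11, 5, -45, 0, 0, 0, -0.11, 5, -45, 0, 0, 0, -0.11, 3, -30, 0, 0, 0, 0, 0, -12, 0, 0, 0, 0, 0, 0, 0, 0, 0, 0, 0, 0, 0, 0, 0, 0]'

```text
clock: 7.12
position: [0.5647, -0.2179, 0.2059]
ee_rot: [-1.009, -2.975, -0.002]
force: [-0.4, 0.3, -3.5]
width: 0.127
gripper_force: 29.9
```

Run:
```python
from h import *
s=readout.observe();print(s['clock'],s['position'].round(4),s['ee_rot'].round(4),s['joints'].round(2),s['force'].round(2),s['ft_torque'].round(2),s['width'])
P=s['position'];tip=P+[0,0,-.0854];print(tip)
ims=[]
for n in('scene','side'):
    c=vision.calibration(n);im=vision.get_image(n)[:,:,::-1];cv2.imwrite(f'pics/{n}1.png',im)
    u,v=proj(c,(P[0],P[1],.11)).astype(int);u0,v0=u-50,v-60;print(n,u0,v0)
    print('hub',proj(c,(.565,-.2195,.06)).round(1),'roll top',proj(c,(.565,-.2195,.088)).round(1),'tip',proj(c,tip).round(1),'grip',proj(c,P+[0,0,.005]).round(1))
    ims.append(cv2.resize(im[v0:v0+120,u0:u0+100],None,fx=4,fy=4,interpolation=cv2.INTER_CUBIC))
cv2.imwrite('pics/over.png',np.hstack(ims))
```

```text
7.125 [ 0.5647 -0.2179  0.2059] [-1.0085e+00 -2.9748e+00 -1.8000e-03] [ 0.38  0.43 -0.13  1.64  0.06  1.08  1.14] [-0.41  0.28 -3.47] [ 0.12 -0.02  0.04] 0.12653055811684594
[ 0.5647481  -0.21791961  0.12049618]
scene 233 237
hub [284.6 309.3] roll top [283.8 303.2] tip [283.2 295.4] grip [280.5 273.5]
side 264 133
hub [314.5 208.5] roll top [314.4 200.2] tip [314.3 190.7] grip [313.9 162.1]
```

View pics/over.png

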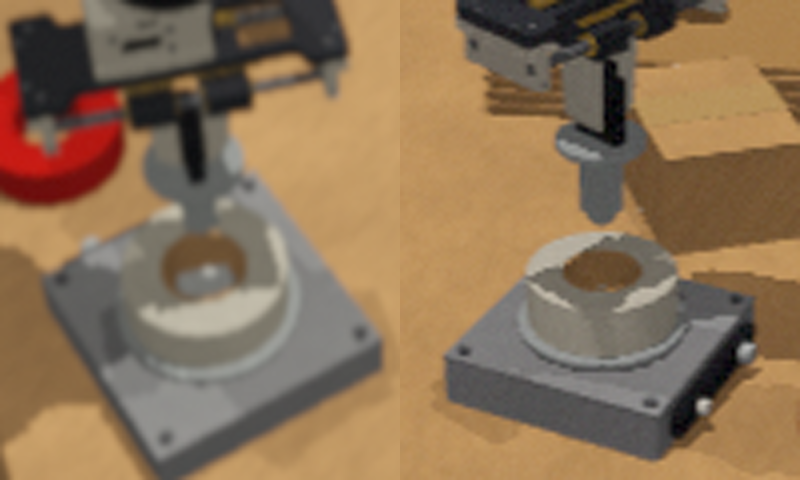

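The spindle hangs upright above the core: side tip crop (602,222), core (603,268); in the scene, tip (202,228), core (205,265). It sits within about 2 mm of the axis. I correct by (+1, −2) mm and descend.

carry_out --increments '[1, -2, -10, 0, 0, 0, 0, 0, -20, 0, 0, 0, 0, 0, -20, 0, 0, 0, 0, 0, -12, 0, 0, 0, 0, 0, 0, 0, 0, 0, 0, 0, 0, 0, 0, 0]'

```text
clock: 7.98
position: [0.5662, -0.222, 0.1444]
ee_rot: [1.011, 2.973, 0.0]
force: [0.2, -1.0, -3.8]
width: 0.129
gripper_force: 29.9
```

carry_out --increments '[0, 0, -2, 0, 0, 0, 0, 0, -2, 0, 0, 0, 0, 0, -2, 0, 0, 0, 0, 0, 0, 0, 0, 0]'

```text
clock: 8.48
position: [0.5655, -0.2219, 0.1376]
ee_rot: [-1.012, -2.974, -0.0]
force: [-0.3, 0.1, -2.8]
width: 0.129
gripper_force: 29.9
```

carry_out --increments '[0, 1, -2, 0, 0, 0, 0, 0, -2, 0, 0, 0, 0, 0, 0, 0, 0, 0]'

```text
clock: 8.85
position: [0.5655, -0.2208, 0.1335]
ee_rot: [-1.012, -2.974, -0.0]
force: [0.4, -0.5, -4.7]
width: 0.127
gripper_force: 29.9
```

carry_out --increments '[0, 0, -2, 0, 0, 0, 0, 0, 0, 0, 0, 0]'

```text
clock: 9.1
position: [0.5656, -0.2209, 0.1316]
ee_rot: [-1.012, -2.974, -0.0]
force: [-0.3, 0.9, -4.2]
width: 0.126
gripper_force: 29.9
```

carry_out --increments '[0, 0, -2, 0, 0, 0, 0, 0, 0, 0, 0, 0]'

```text
clock: 9.35
position: [0.5656, -0.2209, 0.1296]
ee_rot: [-1.012, -2.974, -0.0]
force: [-0.8, 1.1, -4.8]
width: 0.134
gripper_force: 29.9
```

carry_out --increments '[-0.3, 0.4, -1, 0, 0, 0, 0, 0, 0, 0, 0, 0]'

```text
clock: 9.6
position: [0.5654, -0.2205, 0.1287]
ee_rot: [-1.012, -2.974, -0.0]
force: [0.1, -0.6, -4.4]
width: 0.129
gripper_force: 29.9
```

carry_out --increments '[0, 0, -1, 0, 0, 0, 0, 0, 0, 0, 0, 0]'

```text
clock: 9.85
position: [0.5653, -0.2205, 0.1277]
ee_rot: [-1.012, -2.974, -0.0]
force: [0.2, -0.6, -3.8]
width: 0.131
gripper_force: 29.9
```

carry_out --increments '[0, 0, -1, 0, 0, 0, 0, 0, 0, 0, 0, 0]'

```text
clock: 10.1
position: [0.5653, -0.2205, 0.1267]
ee_rot: [-1.012, -2.974, -0.0]
force: [0.1, -0.1, -3.4]
width: 0.13
gripper_force: 29.9
```

carry_out --increments '[0, 0, -1, 0, 0, 0, 0, 0, 0, 0, 0, 0]'

```text
clock: 10.35
position: [0.5653, -0.2205, 0.1256]
ee_rot: [-1.012, -2.974, -0.0]
force: [0.4, -0.1, -4.0]
width: 0.13
gripper_force: 29.9
```

carry_out --increments '[0, 0, -1, 0, 0, 0, 0, 0, 0, 0, 0, 0]'

```text
clock: 10.6
position: [0.5653, -0.2205, 0.1246]
ee_rot: [-1.012, -2.974, -0.0]
force: [-0.6, -1.1, -4.4]
width: 0.13
gripper_force: 29.9
```

carry_out --increments '[0, 0, -1, 0, 0, 0, 0, 0, 0, 0, 0, 0]'

```text
clock: 10.85
position: [0.5653, -0.2205, 0.1237]
ee_rot: [-1.012, -2.974, -0.0]
force: [-0.6, -0.6, -4.4]
width: 0.13
gripper_force: 29.9
```

The tip is about 12 mm in with no contact force, so the shank has entered the square. I continue gently.

carry_out --increments '[0, 0, -1.5, 0, 0, 0, 0, 0, -1.5, 0, 0, 0, 0, 0, 0, 0, 0, 0]'

```text
clock: 11.22
position: [0.5652, -0.2205, 0.1205]
ee_rot: [-1.012, -2.974, 0.0]
force: [-0.7, 1.0, -3.5]
width: 0.128
gripper_force: 29.9
```

carry_out --increments '[0, 0, -1.5, 0, 0, 0, 0, 0, -1.5, 0, 0, 0, 0, 0, 0, 0, 0, 0]'

```text
clock: 11.6
position: [0.5653, -0.2205, 0.1176]
ee_rot: [-1.012, -2.974, -0.0]
force: [0.2, -0.2, -3.2]
width: 0.126
gripper_force: 29.9
```

carry_out --increments '[0, 0, -1.5, 0, 0, 0, 0, 0, -1.5, 0, 0, 0, 0, 0, 0, 0, 0, 0]'

```text
clock: 11.98
position: [0.5652, -0.2205, 0.1146]
ee_rot: [-1.012, -2.974, -0.0]
force: [0.5, -0.4, -4.1]
width: 0.128
gripper_force: 29.9
```

carry_out --increments '[0, 0, -1.5, 0, 0, 0, 0, 0, -1.5, 0, 0, 0, 0, 0, 0, 0, 0, 0]'

```text
clock: 12.35
position: [0.5653, -0.2205, 0.1116]
ee_rot: [-1.012, -2.974, -0.0]
force: [-0.3, 0.2, -4.8]
width: 0.125
gripper_force: 29.9
```

carry_out --increments '[0, 0, -1.5, 0, 0, 0, 0, 0, -1.5, 0, 0, 0, 0, 0, 0, 0, 0, 0]'

```text
clock: 12.72
position: [0.5653, -0.2205, 0.1086]
ee_rot: [-1.012, -2.974, -0.0]
force: [1.3, 0.4, -3.7]
width: 0.131
gripper_force: 29.9
```

carry_out --increments '[0, 0, -1, 0, 0, 0, 0, 0, -1, 0, 0, 0, 0, 0, 0, 0, 0, 0]'

```text
clock: 13.1
position: [0.5653, -0.2205, 0.1066]
ee_rot: [-1.012, -2.974, -0.0]
force: [0.1, 0.4, -3.4]
width: 0.123
gripper_force: 29.9
```

carry_out --increments '[0, 0, -1, 0, 0, 0, 0, 0, -1, 0, 0, 0, 0, 0, 0, 0, 0, 0]'

```text
clock: 13.48
position: [0.5653, -0.2205, 0.1046]
ee_rot: [-1.012, -2.974, -0.0]
force: [-0.8, -0.3, -4.3]
width: 0.131
gripper_force: 29.9
```

carry_out --increments '[0, 0, -0.5, 0, 0, 0, 0, 0, 0, 0, 0, 0]'

```text
clock: 13.72
position: [0.5654, -0.2205, 0.1042]
ee_rot: [-1.012, -2.974, -0.0]
force: [-0.9, -0.5, -3.5]
width: 0.127
gripper_force: 29.9
```

carry_out --increments '[0, 0, -0.5, 0, 0, 0, 0, 0, 0, 0, 0, 0]'

```text
clock: 13.98
position: [0.5654, -0.2206, 0.1038]
ee_rot: [1.012, 2.974, 0.0]
force: [0.2, 0.1, -2.9]
width: 0.123
gripper_force: 29.9
```

Contact is just beginning (within about 1 mm of home), so I release slowly and let it drop the rest.

carry_out --increments '[0, 0, -0.5, 0, 0, 0, 0, 0, 0, 0, 0, 0]'

```text
clock: 14.22
position: [0.5655, -0.2206, 0.1037]
ee_rot: [1.012, 2.974, 0.0]
force: [-3.1, 1.2, 4.9]
width: 0.129
gripper_force: 29.9
```

carry_out --increments '[0, 0, 0, 0, 0, 0, 0, 0, 0, 0, 0, 0, 0, 0, 0, 0, 0, 0, 0, 0, 0, 0, 0, 0, 0, 0, 0, 0, 0, 0, 0, 0, 0, 0, 0, 0]' --grip 0.3

```text
clock: 14.98
position: [0.5654, -0.2205, 0.1032]
ee_rot: [1.012, 2.974, 0.0]
force: [0.0, 0.7, -0.2]
width: 0.689
gripper_force: 0.0
```

carry_out --increments '[0, 0, 5, 0, 0, 0, 0, 0, 20, 0, 0, 0, 0, 0, 40, 0, 0, 0, 0, 0, 50, 0, 0, 0, 40, 0, 20, 0, 0, 0, 50, 0, 0, 0, 0, 0, 50, 0, 0, 0, 0, 0, 0, 0, 0, 0, 0, 0, 0, 0, 0, 0, 0, 0]'

```text
clock: 16.1
position: [0.7049, -0.2206, 0.238]
ee_rot: [-1.012, -2.973, 0.001]
force: [-0.3, -1.2, 1.1]
width: 0.699
gripper_force: 0.0
```

Run:
```python
from h import *
s=readout.observe();print(s['clock'],s['position'].round(4),s['force'].round(2))
ims=[]
for n in('scene','side'):
    c=vision.calibration(n);im=vision.get_image(n)[:,:,::-1]
    u,v=proj(c,(.565,-.2195,.088)).astype(int);print(n,u-50,v-60,[proj(c,(.565,-.2195,z)).round(1).tolist() for z in(.094,.142)])
    ims.append(cv2.resize(im[v-60:v+60,u-50:u+50],None,fx=4,fy=4,interpolation=cv2.INTER_CUBIC))
cv2.imwrite('pics/end.png',np.hstack(ims))
```

```text
16.1 [ 0.7049 -0.2206  0.238 ] [-0.28 -1.19  1.11]
scene 233 243 [[283.7, 301.9], [282.3, 290.9]]
side 264 140 [[314.4, 198.5], [314.2, 183.8]]
```

View pics/end.png

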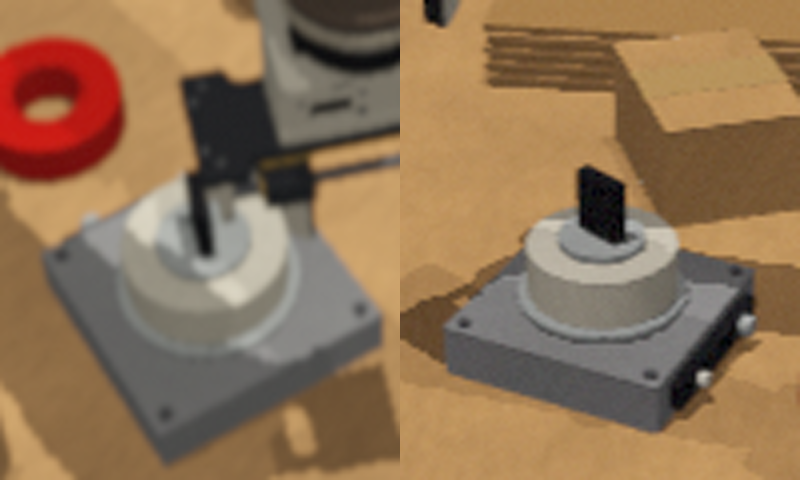

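The flange sits flat on the roll (side crop (600,237), scene crop (205,245)), the spindle is upright, and the gripper is clear.

```bash
python3 -c "
from cell import arm
print(arm.sign_off())"
```

```text
the job is handed in; nothing more can be done
None
```

The smaller spindle is seated in the drive hub with its flange down on the white roll, released, and the job is handed in at about 16 s. No turning search was needed because it dropped straight in, and the wrist force stayed around 5 N.

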